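# Tall tumbler onto the tall drying peg

### The arm

A 6-joint arm with a two-finger parallel gripper is mounted at the origin on the work surface. World frame = base frame: x ahead of the robot, y to its left, z up, the work surface at z = 0. Lengths are in mm, angles in rad, forces in N, time in s.
With the tool pointing down it reaches from about 400 to 925 mm from the base axis. Payload 12.5 kg.
Tool frame: the origin (TCP) lies midway between the tips of the shut fingers; the grasp point (between the pads) lies 19 mm behind it (env.tcp_to_grasp is the distance from the TCP to the grasp point, in mm); z points along the fingers, y is the line along which they close (so a half turn about z gives the same grasp; the last joint's range is limited). The gripper opens to 95 mm and grips with 3 to 60 N. Pads are 20 mm wide; open, the fingers measure 119 mm over their backs; the gripper's body (75 mm by 180 mm) begins 59 mm behind the grasp point.
Start: joints at [1.049, 0.491, 1.559, -0, 1.092, -0.106], TCP at [252.437, 571.771, 214.661] pointing down, gripper open.
Joint ranges: [-3.1, 3.1], [-0.84, 2.19], [0.05, 2.79], [-1.13, 4.28], [0.06, 2.93], [-2.69, 2.69]. Speed limits (rad/s): [2.22, 2.22, 2.79, 3.14, 3.14, 3.14].

### API

Orientations are given as [roll, pitch, yaw] about the fixed x, y, z axes, in that order (R = Rz(yaw) Ry(pitch) Rx(roll)).
In Python, from cell import env gives the robot as it stands. The module is installed in compiled form; this text tells all that it offers.
- The arm moves only by the tool step_arm, never from a script. Its argument "plan" is a list that holds one entry, the list of rows, each a list of 5 numbers: the shift along the tool's x, y, z in mm, then the turn about the tool's z in degrees, then the opening, from -1 (shut) to 1 (fully open). A call has 1 to 8 rows; each row is the pose to reach, as a shift and turn from the pose commanded when the call began, along the tool's axes at that moment; what a row does not reach only later rows make up. A row lasts 1/12 s, in which the tool goes at most 41.7 mm and 7.16 degrees, less where a joint would pass 70% of its speed; a pose out of reach is approached as far as the arm can. A call with a gripper value outside its range is refused whole. The fingers move at their own pace and stop on an object; the grip force is fixed at half the most. Time passes only in rows, so rows that repeat a pose let the fingers close. It gives the time, the measured TCP pose, the force, the opening and the grip force at its end, in the units of the state.
- env.state(): the state, without advancing time (a new reading comes with each control period).
- env.read_camera(name): name is "side" or "top"; returns the picture (384x512x3 uint8, blue, green, red); there is no depth.
- env.get_calibration(name): a dict with "K" (3x3 intrinsics, pixels), "extrinsics" (4x4, takes a point from world to camera coordinates). Camera axes: x right, y up, looking along -z (the intrinsics and any distortion apply to the point x, -y, -z); pixel columns grow to the right and rows downward; lengths in mm; the calibration is good to about 2 mm. A picture is of the moment at which its call begins. get_calibration takes no time and is no camera call.
- env.job_done(): hands the job in; it is judged then, once.
The state is a dict: "t": time; "joints": joint angles; "qvel": joint speeds; "tau": joint torques, N m; "eef_pos": TCP position; "tcp_rot": TCP orientation; "ft_force": force on the tool from outside, world axes, zero at the start; "moment": the same for the moment, N m; "opening": opening from 0.0 (shut) to 1.0 (fully open); "grip_force": force on a finger pad.
Only numpy, scipy, OpenCV 4.12 (cv2) and the standard library are available. Lean on these libraries where they do the work, as an engineer would, in place of code of your own. Each camera call takes 0.05 s, during which the arm holds its last target. There are 200 camera calls.

### The job

Take the tall steel tumbler from its sloping draining rest, turn it upside down and lower it right over the tall drying peg, so that its rim stands flat on the peg's base, then let go. Set it down rather than dropping it, and leave the short steel cup where it lies.

Things in the scene. Friction and masses are not known exactly. Their poses are not given: they have to be found in the camera images.
- tumbler: The longer of two brushed steel tumblers: a straight cylinder 105 mm long, 58 mm outside diameter, one end open, wall 3 mm (bore 52 mm), bottom 4 mm, 0.11 to 0.22 kg. Origin: centre of the outer face of its closed bottom; z axis along the cylinder to the open mouth (rim at z = 105 mm). It lies on its rest with the mouth low, pointing to the robot's right (-y) give or take 30 degrees.
- rest_tall: The tumbler's fixed wooden draining rest, sloping 25 degrees. On it the tumbler's closed end has its centre 84 mm above the counter, its rim 40 mm. Two rails, 44 mm wide in all, run under the tumbler and leave its sides free; a stop bar before the rim reaches up to 16 mm below the tumbler's axis. Origin: on the counter, below the tumbler's middle; x axis horizontal, the way the mouth points.
- tall_peg: The taller of two pale wooden drying pegs, fixed: an upright round-topped peg, 24 mm diameter, in the middle of a flat round base 100 mm wide and 12 mm thick. Its tip is 87 mm above the counter (the other peg's 50 mm). Origin: centre of the base's underside, on the counter; z up. With its rim seated on the base, the upturned tumbler has its origin 117 mm above the counter.
- short_cup: The shorter of the two steel tumblers, also 58 mm in diameter but only 65 mm long, lying in the same way on its own smaller rest; to be left alone. Origin: centre of the outer face of its closed bottom; z axis towards its mouth.
Mind the look-alikes: they are no part of the job. Leave any red look-alike of the tall_peg alone.

How it is judged (in metres and radians):
At the end, for the whole second after the job is handed in: The tumbler stands upside down over the tall peg: its axis within 18 mm of the peg's, upright within 8 degrees, its rim on the base (its origin 110 to 123 mm above the base's underside), at rest; the short cup within 30 mm of where it was (horizontal distance between tumbler and tall_peg below 0.018 m and angle between tumbler's own z axis and vertical above 3 rad and z of tumbler in the frame of tall_peg between 0.11 and 0.123 m and linear speed of tumbler below 0.02 m/s and distance of short_cup from where it was at the start of the episode below 0.03 m); the robot touches nothing.
It fails at once if the short cup is moved by more than 30 mm (distance of short_cup from where it was at the start of the episode above 0.03 m).
It fails at once if the tumbler is dropped (falls free of the fingers at more than 0.6 m/s, a fall of about 18 mm) (contact force between tumbler and the fingers below 0.1 N and linear speed of tumbler above 0.6 m/s).
It also fails if it takes over 40 s, if anything falls off the work surface, if the arm or the gripper's body presses on something with over 40 N, if the wrist force passes 120 N, or if a joint passes its speed limit or range.

## Working session

There is one attempt and no reset: what is moved stays moved. The work goes in short steps, Python scripts to look and compute and a tool call to move; the robot and the scene stay as the last step left them, time stands still between calls to the robot, and variables do not carry over. Pictures are saved under pics/ and viewed, at most 10 in all, crops included, and the job is handed in when it is done.

Besides the shell and the picture viewer there is one more tool, called as a command line: name --argument value ..., lists and objects as JSON in quotes. step_arm: Moves the arm, as the interface text tells. Its arguments: {"type":"object","properties":{"plan":{"type":"array"}},"required":["plan"]}

```bash
mkdir -p pics
python3 - <<'E'
from cell import env
import cv2,numpy as np
for n in("side","top"):
    im=env.read_camera(n); cv2.imwrite(f"pics/{n}0.png",im)
    c=env.get_calibration(n); print(n,c)
print(env.state())
E
```

```text
side {'K': array([[427.23237121,   0.        , 256.36087354],
       [  0.        , 427.23237121, 197.93598593],
       [  0.        ,   0.        ,   1.        ]]), 'extrinsics': array([[ 7.89076468e-01, -6.14232513e-01, -8.76056369e-03,
        -3.38600858e+02],
       [ 3.52033854e-01,  4.40462723e-01,  8.25872118e-01,
        -2.44535601e+02],
       [-5.03418804e-01, -6.54760269e-01,  5.63789409e-01,
        -7.20630357e+02],
       [ 0.00000000e+00,  0.00000000e+00,  0.00000000e+00,
         1.00000000e+00]])}
top {'K': array([[377.05098599,   0.        , 260.57007367],
       [  0.        , 377.05098599, 194.95289572],
       [  0.        ,   0.        ,   1.        ]]), 'extrinsics': array([[ 1.87197136e-02, -9.99788904e-01, -8.46879673e-03,
         1.86378625e+01],
       [ 9.86540580e-01,  1.70941644e-02,  1.62620643e-01,
        -4.87640870e+02],
       [-1.62441548e-01, -1.13990235e-02,  9.86652323e-01,
        -8.95612108e+02],
       [ 0.00000000e+00,  0.00000000e+00,  0.00000000e+00,
         1.00000000e+00]])}
{'t': 0.1, 'joints': array([ 1.04936626e+00,  4.91512143e-01,  1.55938179e+00, -2.37164824e-05,
        1.09169276e+00, -1.05600408e-01]), 'qvel': array([-1.38855052e-03,  5.94088688e-05, -8.80964042e-04,  1.47840263e-03,
        6.83219261e-04,  3.31529936e-04]), 'tau': array([ 2.80588465e-03, -6.13627195e+01, -2.58608115e+01,  6.94302586e-02,
        4.69900563e-02, -9.94635593e-05]), 'eef_pos': array([252.34772643, 571.56218453, 214.11450586]), 'tcp_rot': array([-3.14060194e+00, -8.38574183e-05,  2.72577389e+00]), 'ft_force': array([-0.36529107, -0.11709624,  0.90131286]), 'moment': array([-0.0078614 , -0.0389512 ,  0.00114323]), 'grip_force': 0.0, 'opening': 1.0006986003316312}
```

View pics/side0.png

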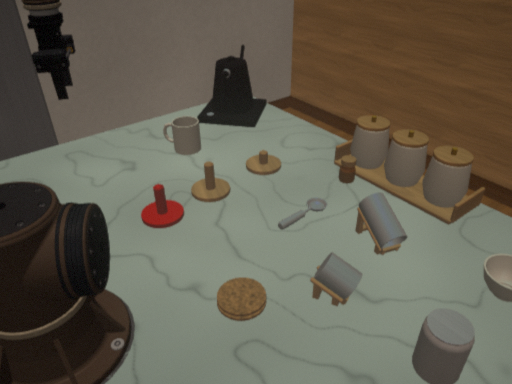

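View pics/top0.png

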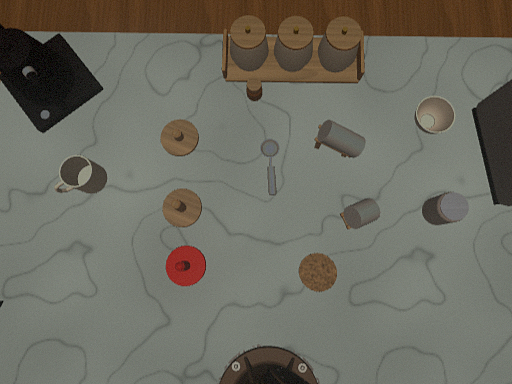

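Candidates (top / side pixel):
- **Tumbler:** the long steel cylinder at (341,139) / (382,222) is the target. The shorter one at (361,213) / (338,277) is the short cup. The tin at (445,208) and the canisters are neither.
- **Peg:** the tall wooden peg at (182,207) / (210,185) is the target. The short wooden peg is at (180,137) / (263,160), and the red look-alike at (185,265) / (162,205) is to be left alone.

Next, a close crop to check the choice.

Run:
```python
import cv2,numpy as np
t=cv2.imread("pics/top0.png");s=cv2.imread("pics/side0.png")
def c(im,x,y,w,h,k): return cv2.resize(im[y:y+h,x:x+w],None,fx=k,fy=k,interpolation=cv2.INTER_CUBIC)
a=c(t,300,105,80,60,5);b=c(s,345,185,80,60,5);d=c(t,150,180,80,60,5);e=c(s,180,150,80,60,5)
cv2.imwrite("pics/crop.png",np.vstack([np.hstack([a,b]),np.hstack([d,e])]))
```

```text
(no output)
```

View pics/crop.png

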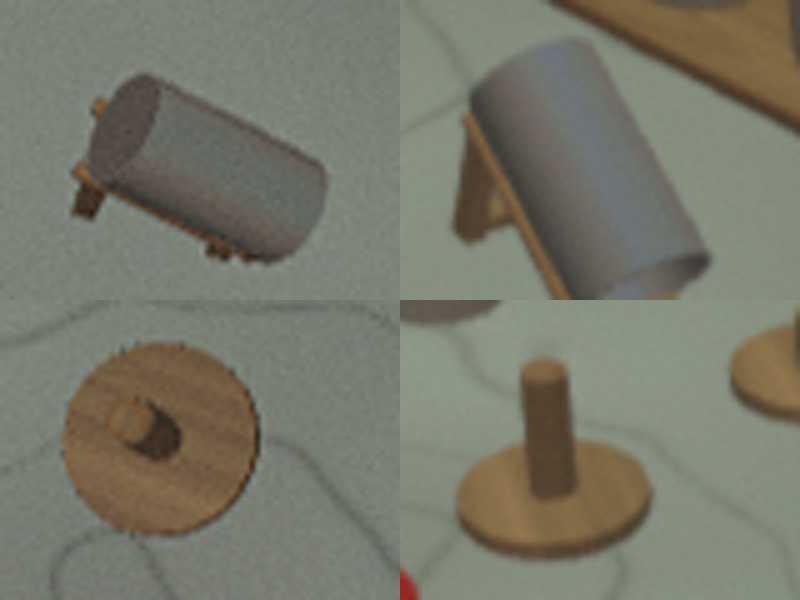

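The long cylinder has its plain closed disc at top ≈(325,131) and its open rim low at ≈(359,147). The plain wooden tall peg's base is at top ≈(182,208) and side ≈(211,189). Now I'll compute positions.

```bash
cat > h.py <<'E'
from cell import env
import numpy as np,cv2
def ray(n,u,v):
    c=env.get_calibration(n);K=c["K"];E=c["extrinsics"]
    d=np.linalg.inv(K)@[u,v,1];d=np.array([d[0],-d[1],-d[2]])
    R=E[:3,:3];return -R.T@E[:3,3],R.T@d
def onz(n,u,v,z):
    o,d=ray(n,u,v);return o+d*(z-o[2])/d[2]
def proj(n,P):
    c=env.get_calibration(n);p=c["extrinsics"]@np.append(P,1)
    q=c["K"]@[p[0],-p[1],-p[2]];return q[:2]/q[2]
def wood(im):
    h=cv2.cvtColor(im,cv2.COLOR_BGR2HSV);return cv2.inRange(h,(8,70,40),(25,255,255))
E
python3 - <<'E'
from h import *
np.set_printoptions(precision=1,suppress=True)
f=lambda a,o:(a+.5)/5-.5+o
c=onz("top",f(124,300),f(129,105),84);r=onz("top",f(296,300),f(214,105),40)
d=r-c;print("closed",c,"rim",r,np.hypot(d[0],d[1]),"exp 95.2","az",np.degrees(np.arctan2(d[1],d[0])))
print("closed side",onz("side",f(131,345),f(70,185),84))
for n in("top","side"):
    im=cv2.imread(f"pics/{n}0.png");m=wood(im)
    k,l,st,ce=cv2.connectedComponentsWithStats(m)
    p=(182,212) if n=="top" else (205,190)
    i=l[p[1],p[0]];print(n,st[i]); cs,_=cv2.findContours((l==i).astype(np.uint8),0,1)
    h=cv2.convexHull(max(cs,key=len))
    if n=="side": h=h[h[:,0,1]>187]; h=h.reshape(-1,1,2)
    e=cv2.fitEllipse(h);print(e,onz(n,*e[0],12 if n=="top" else 8))
print("tip top",onz("top",f(130,150),f(122,180),84),"base side",onz("side",f(154,180),f(197,150),12))
s=env.state();print(s["eef_pos"],s["tcp_rot"],env.tcp_to_grasp)
E
```

```text
closed [ 641.5 -125.1   84. ] rim [ 613.4 -218.6   40. ] 97.68177445874882 exp 95.2 az -106.74152461072032
closed side [ 646.6 -122.4   84. ]
top [ 163  189   39   38 1180]
((181.6193084716797, 207.48793029785156), (38.05201721191406, 39.2546272277832), 61.95884704589844) [456.  228.2  12. ]
side [191 162  39  40 868]
((210.10791015625, 189.46585083007812), (23.44354248046875, 38.37754821777344), 85.59300231933594) [455.  225.7   8. ]
tip top [454.9 226.9  84. ] base side [453.6 221.8  12. ]
[252.3 571.6 214.1] [-3.1 -0.   2.7] 18.8
```

step_arm --plan '[[[-640,-491,0,83,1],[-640,-491,0,83,1],[-640,-491,0,83,1],[-640,-491,0,83,1],[-640,-491,0,83,1],[-640,-491,0,83,1],[-640,-491,0,83,1],[-640,-491,0,83,1]]]'

```text
t: 0.77
eef_pos: [412.8, 277.5, 214.6]
tcp_rot: [-3.141, -0.0, 1.72]
ft_force: [1.4, -0.2, 0.6]
opening: 0.999
grip_force: 0.0
```

```bash
cat >> h.py <<'E'
def go(x,y,z,yaw):
    s=env.state();p=s["eef_pos"];w=s["tcp_rot"][2];a=np.array([x,y,z])-p
    t=(np.degrees(w)-yaw+180)%360-180
    print("shift %.1f %.1f %.1f turn %.1f"%(a[0]*np.cos(w)+a[1]*np.sin(w),a[0]*np.sin(w)-a[1]*np.cos(w),-a[2],t),
     "| pos",p.round(1),"yaw %.1f"%np.degrees(w),"op %.2f gf %.1f t %.2f"%(s["opening"],s["grip_force"],s["t"]),s["ft_force"].round(1),"rp",s["tcp_rot"][:2].round(3))
E
python3 -c "
from h import *
go(640,-136,214,73.3)"
```

```text
shift -442.6 163.2 0.6 turn 25.2 | pos [412.8 277.5 214.6] yaw 98.5 op 1.00 gf 0.0 t 0.77 [ 1.4 -0.2  0.6] rp [-3.141 -0.   ]
```

step_arm --plan '[[[-443,163,0,25,1],[-443,163,0,25,1],[-443,163,0,25,1],[-443,163,0,25,1],[-443,163,0,25,1],[-443,163,0,25,1],[-443,163,0,25,1],[-443,163,0,25,1]]]'

```text
t: 1.43
eef_pos: [575.0, -14.1, 214.4]
tcp_rot: [-3.141, -0.0, 1.289]
ft_force: [1.4, 0.8, 0.5]
opening: 1.0
grip_force: 0.0
```

```bash
python3 -c "
from h import *
go(640,-136,140,73.3)"
```

```text
shift -99.0 96.4 74.4 turn 0.6 | pos [575.  -14.1 214.4] yaw 73.9 op 1.00 gf 0.0 t 1.43 [1.4 0.8 0.5] rp [-3.141 -0.   ]
```

step_arm --plan '[[[-99,96,74,0.6,1],[-99,96,74,0.6,1],[-99,96,74,0.6,1],[-99,96,74,0.6,1],[-99,96,74,0.6,1],[-99,96,74,0.6,1]]]'

```text
t: 1.93
eef_pos: [638.8, -134.9, 138.9]
tcp_rot: [-3.139, -0.0, 1.277]
ft_force: [-0.3, 0.7, -0.1]
opening: 1.001
grip_force: 0.0
```

Run:
```python
from h import *
go(640,-136,59,73.3)
t=env.read_camera("top");s=env.read_camera("side")
def c(im,x,y,w,h,k): return cv2.resize(im[y:y+h,x:x+w],None,fx=k,fy=k,interpolation=cv2.INTER_CUBIC)
cv2.imwrite("pics/pre.png",np.hstack([c(t,290,80,100,100,4),c(s,320,140,100,100,4)]))
```

```text
shift -0.7 1.5 79.9 turn -0.1 | pos [ 638.8 -134.9  138.9] yaw 73.2 op 1.00 gf 0.0 t 1.93 [-0.3  0.7 -0.1] rp [-3.139 -0.   ]
```

View pics/pre.png

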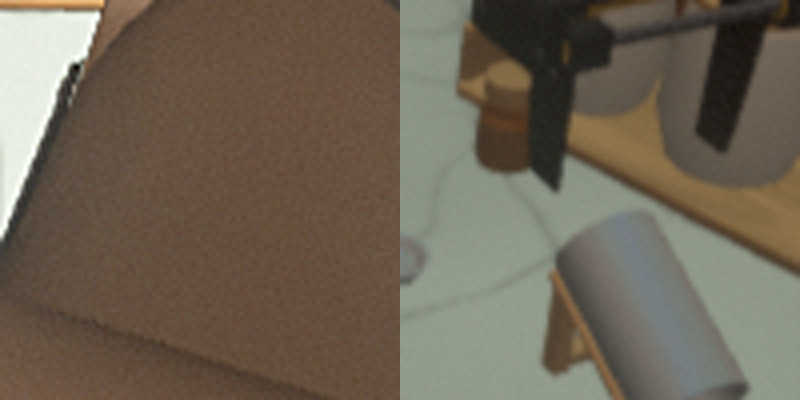

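Both fingers straddle the tumbler, with tips at crop (560,185) and (720,150), and nothing is beneath them. Going down and gripping.

step_arm --plan '[[[-1,1,40,0,1],[-1,1,60,0,1],[-1,1,80,0,1],[-1,1,80,0,1],[-1,1,80,0,-1],[-1,1,80,0,-1],[-1,1,80,0,-1],[-1,1,80,0,-1]]]'

```text
t: 2.7
eef_pos: [640.4, -134.9, 62.2]
tcp_rot: [3.139, -0.0, 1.279]
ft_force: [-0.2, 0.1, -0.8]
opening: 0.775
grip_force: 0.0
```

step_arm --plan '[[[0,0,0,0,-1],[0,0,0,0,-1],[0,0,0,0,-1],[0,0,0,0,-1]]]'

```text
t: 3.03
eef_pos: [639.4, -134.7, 61.2]
tcp_rot: [-3.141, -0.0, 1.279]
ft_force: [-4.1, 2.4, 7.3]
opening: 0.615
grip_force: 30.0
```

step_arm --plan '[[[0,0,0,0,-1],[0,0,-15,0,-1],[0,0,-35,0,-1],[0,0,-60,0,-1],[0,0,-90,0,-1],[0,0,-120,0,-1],[0,0,-140,0,-1],[0,0,-140,0,-1]]]'

```text
t: 3.7
eef_pos: [641.2, -135.4, 205.2]
tcp_rot: [3.135, -0.0, 1.279]
ft_force: [0.2, -1.0, -1.3]
opening: 0.61
grip_force: 30.0
```

Run:
```python
from h import *
go(640,-136,200,73.3)
s=env.read_camera("side")
def c(im,x,y,w,h,k): return cv2.resize(im[y:y+h,x:x+w],None,fx=k,fy=k,interpolation=cv2.INTER_CUBIC)
cv2.imwrite("pics/lift.png",c(s,300,80,160,160,3))
```

```text
shift -0.9 -1.0 5.2 turn -0.0 | pos [ 641.2 -135.4  205.2] yaw 73.3 op 0.61 gf 30.0 t 3.70 [ 0.2 -1.  -1.3] rp [ 3.135 -0.   ]
```

View pics/lift.png

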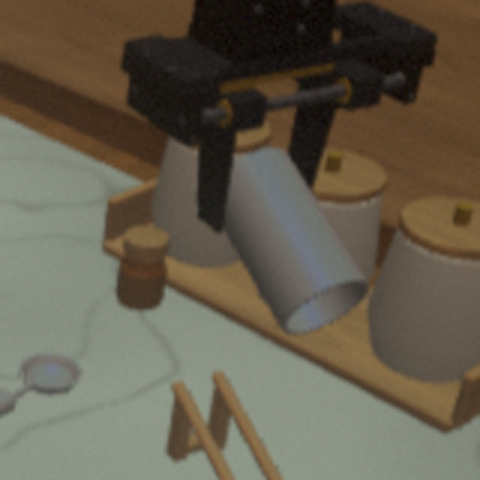

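```bash
python3 -c "
from h import *
go(495,361,205,73.3)"
```

```text
shift 433.4 -282.0 -2.5 turn -0.0 | pos [ 640.4 -135.2  202.5] yaw 73.3 op 0.61 gf 30.0 t 3.75 [ 1.1  0.3 -2. ] rp [ 3.138 -0.   ]
```

step_arm --plan '[[[433,-282,0,0,-1],[433,-282,0,0,-1],[433,-282,0,0,-1],[433,-282,0,0,-1],[433,-282,0,0,-1],[433,-282,0,0,-1],[433,-282,0,0,-1],[433,-282,0,0,-1]]]'

```text
t: 4.42
eef_pos: [544.4, 186.4, 198.9]
tcp_rot: [-3.139, 0.001, 1.279]
ft_force: [0.6, 0.9, -1.1]
opening: 0.614
grip_force: 30.0
```

```bash
python3 -c "
from h import *
go(495,361,205,73.3)"
```

```text
shift 153.0 -97.6 -6.1 turn -0.0 | pos [544.4 186.4 198.9] yaw 73.3 op 0.61 gf 30.0 t 4.42 [ 0.6  0.9 -1.1] rp [-3.139e+00  1.000e-03]
```

step_arm --plan '[[[153,-98,-5,0,-1],[153,-98,-5,0,-1],[153,-98,-5,0,-1],[153,-98,-5,0,-1],[153,-98,-5,0,-1],[153,-98,-5,0,-1],[153,-98,-5,0,-1],[153,-98,-5,0,-1]]]'

```text
t: 5.08
eef_pos: [496.2, 358.4, 204.6]
tcp_rot: [-3.141, 0.001, 1.278]
ft_force: [-0.1, -0.2, -1.4]
opening: 0.615
grip_force: 30.0
```

Run:
```python
from h import *
go(495,361,205,73.3)
s=env.read_camera("side")
t=env.read_camera("top")
def c(im,x,y,w,h,k): return cv2.resize(im[y:y+h,x:x+w],None,fx=k,fy=k,interpolation=cv2.INTER_CUBIC)
cv2.imwrite("pics/lift2.png",np.hstack([c(s,120,60,130,160,3),c(t,70,110,130,160,3)]))
```

```text
shift 2.1 -1.9 -0.4 turn -0.0 | pos [496.2 358.4 204.6] yaw 73.3 op 0.62 gf 30.0 t 5.08 [-0.1 -0.2 -1.4] rp [-3.141e+00  1.000e-03]
```

View pics/lift2.png

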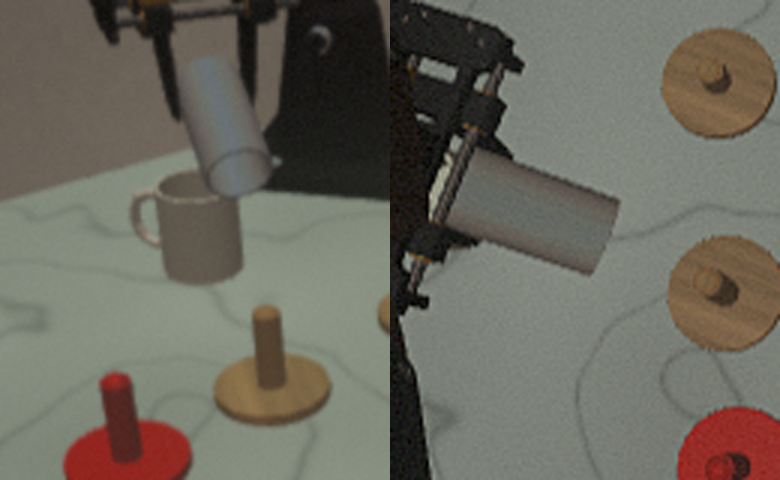

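```bash
cat >> h.py <<'E'
def vplane(n,u,v):
    "hit in vertical plane through tool axis along tool x -> (a along -tool x, z)"
    s=env.state();p=s["eef_pos"];w=s["tcp_rot"][2];nrm=np.array([np.sin(w),-np.cos(w),0])
    o,d=ray(n,u,v);P=o+d*((p-o)@nrm)/(d@nrm)
    return -((P-p)@[np.cos(w),np.sin(w),0]),P[2]
def tri(u1,v1,u2,v2):
    a,d=ray("top",u1,v1);b,e=ray("side",u2,v2)
    k=np.linalg.lstsq(np.c_[d,-e],b-a,rcond=None)[0];return a+k[0]*d,b+k[1]*e
E
python3 - <<'E'
from h import *
P,Q=tri(141.7,189,199.8,116.8);print(P,Q,vplane("side",199.8,116.8))
s=env.state();g=s["eef_pos"]+[0,0,18.8];print(g)
M=(P+Q)/2-g;print(M,np.hypot(M[0],M[1]),np.linalg.norm(M),np.degrees(np.arctan2(-M[2],np.hypot(M[0],M[1]))))
E
```

```text
[471.57450285 275.66628509 185.74954389] [472.07312158 275.37884219 185.74125482] (np.float64(88.34824280731539), np.float64(186.63250650872487))
[496.60957328 358.14865782 223.97620277]
[-24.78576106 -82.62609418 -38.23080341] 86.26358090370493 94.35570846449995 23.902246260866004
```

It is held firmly and still tilted 24°, as the pads don't let it swing. I'll use the fixed peg as a lever: catch the lower lip of the mouth on the peg's side and swing the tool over it in an arc about the lip, with the mouth closing over the peg.

```bash
python3 -c "
from h import *
go(485.2,327.1,102,73.3)"
```

```text
shift -33.0 -1.9 103.2 turn -0.1 | pos [496.6 358.1 205.2] yaw 73.2 op 0.61 gf 30.0 t 5.18 [ 0.4  0.5 -2.2] rp [-3.141e+00  1.000e-03]
```

step_arm --plan '[[[-33,-2,0,0,-1],[-33,-2,20,0,-1],[-33,-2,45,0,-1],[-33,-2,70,0,-1],[-33,-2,90,0,-1],[-33,-2,103,0,-1],[-33,-2,103,0,-1],[-33,-2,103,0,-1]]]'

```text
t: 5.85
eef_pos: [485.1, 327.6, 102.5]
tcp_rot: [-3.141, 0.001, 1.278]
ft_force: [-0.5, 0.2, -0.7]
opening: 0.613
grip_force: 30.0
```

Run:
```python
from h import *
go(485.2,327.1,102,73.3)
s=env.read_camera("side")
t=env.read_camera("top")
def c(im,x,y,w,h,k): return cv2.resize(im[y:y+h,x:x+w],None,fx=k,fy=k,interpolation=cv2.INTER_CUBIC)
cv2.imwrite("pics/pre2.png",np.hstack([c(s,140,90,110,120,3.5),c(t,90,130,110,120,3.5)]))
```

```text
shift -0.5 0.2 0.5 turn -0.1 | pos [485.1 327.6 102.5] yaw 73.2 op 0.61 gf 30.0 t 5.85 [-0.5  0.2 -0.7] rp [-3.141e+00  1.000e-03]
```

View pics/pre2.png

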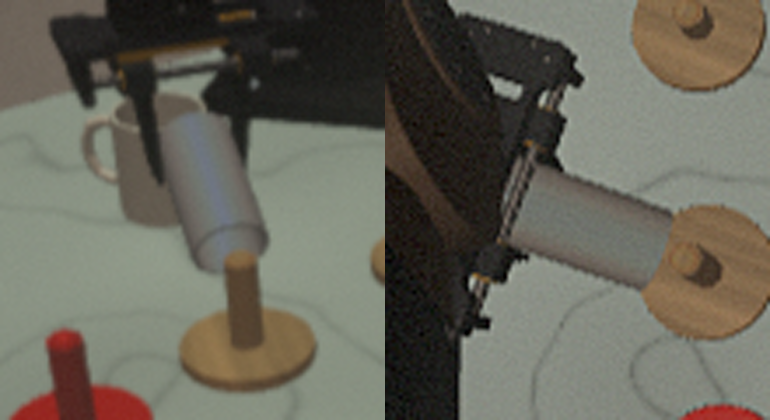

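The mouth is right in front of the peg tip, at side-crop (240,258) and top-crop (688,258), and the axis line passes through the peg. Starting the arc.

step_arm --plan '[[[-12,0,0,0,-1],[-20,0,0,0,-1],[-24,0,-2,0,-1],[-30,0,-8,0,-1],[-36,0,-12,0,-1],[-42,0,-16,0,-1],[-48,0,-20,0,-1],[-48,0,-20,0,-1]]]'

```text
t: 6.62
eef_pos: [470.8, 281.8, 123.6]
tcp_rot: [3.141, -0.001, 1.278]
ft_force: [0.2, 2.3, -0.7]
opening: 0.615
grip_force: 30.0
```

Run:
```python
from h import *
go(455,226.5,102,73.3)
s=env.read_camera("side")
t=env.read_camera("top")
def c(im,x,y,w,h,k): return cv2.resize(im[y:y+h,x:x+w],None,fx=k,fy=k,interpolation=cv2.INTER_CUBIC)
cv2.imwrite("pics/arc.png",np.hstack([c(s,140,90,110,120,3.5),c(t,90,130,110,120,3.5)]))
```

```text
shift -57.5 0.8 21.6 turn -0.0 | pos [470.8 281.8 123.6] yaw 73.3 op 0.62 gf 30.0 t 6.62 [ 0.2  2.3 -0.7] rp [ 3.141e+00 -1.000e-03]
```

View pics/arc.png

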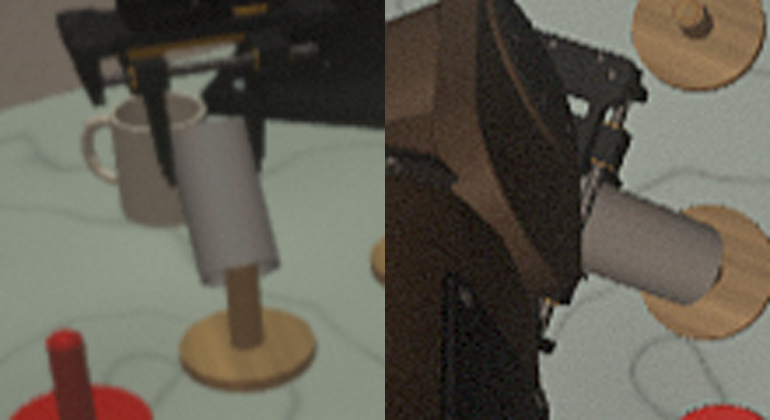

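It works: the tumbler has pivoted and the peg tip is inside the mouth. Continuing the arc.

step_arm --plan '[[[-8,0,-3,0,-1],[-16,0,-6,0,-1],[-24,0,-8,0,-1],[-32,0,-9,0,-1],[-40,0,-10,0,-1],[-48,0,-10,0,-1],[-56,0,-9,0,-1],[-56,0,-9,0,-1]]]'

```text
t: 7.38
eef_pos: [454.2, 227.5, 131.4]
tcp_rot: [-3.141, 0.001, 1.278]
ft_force: [1.5, 2.6, -1.0]
opening: 0.615
grip_force: 30.0
```

```bash
python3 -c "
from h import *
go(455,226.5,102,73.3)"
```

```text
shift -0.7 1.1 29.4 turn -0.1 | pos [454.2 227.5 131.4] yaw 73.2 op 0.62 gf 30.0 t 7.38 [ 1.5  2.6 -1. ] rp [-3.141e+00  1.000e-03]
```

step_arm --plan '[[[-6,0,1,0,-1],[-12,0,2,0,-1],[-16,0,3,0,-1],[-19,0,4,0,-1],[-19,0,4,0,-1]]]'

```text
t: 7.8
eef_pos: [449.3, 210.3, 127.2]
tcp_rot: [-3.141, -0.0, 1.279]
ft_force: [2.9, 4.8, -2.8]
opening: 0.615
grip_force: 30.0
```

Run:
```python
from h import *
go(455,226.5,130,73.3)
s=env.read_camera("side")
t=env.read_camera("top")
def c(im,x,y,w,h,k): return cv2.resize(im[y:y+h,x:x+w],None,fx=k,fy=k,interpolation=cv2.INTER_CUBIC)
cv2.imwrite("pics/arc2.png",np.hstack([c(s,160,90,100,120,4),c(t,120,150,100,120,4)]))
```

```text
shift 17.1 0.8 -2.8 turn -0.0 | pos [449.3 210.3 127.2] yaw 73.3 op 0.61 gf 30.0 t 7.80 [ 2.9  4.8 -2.8] rp [-3.141 -0.   ]
```

View pics/arc2.png

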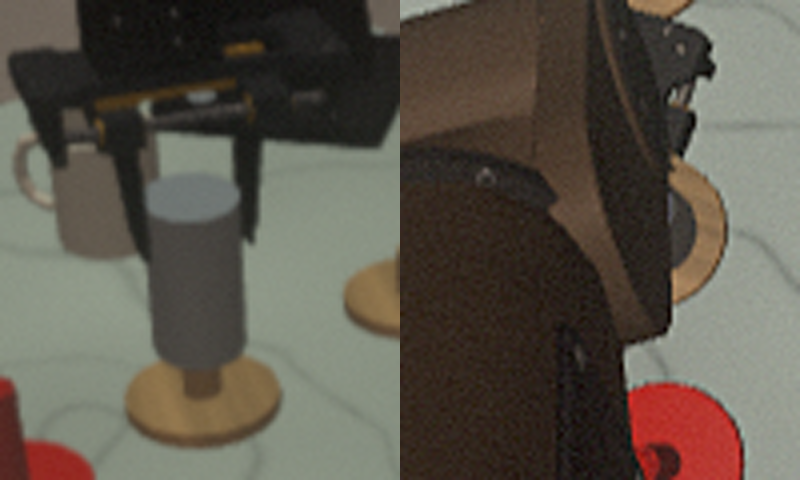

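Nearly upright over the peg: the axis runs from crop (193,205) to (200,350), and the peg shows beneath. Centring on the peg and lowering in small steps until it touches.

step_arm --plan '[[[9,0,0,0,-1],[17,1,0,0,-1],[17,1,8,0,-1],[17,1,16,0,-1],[17,1,24,0,-1],[17,1,30,0,-1],[17,1,34,0,-1],[17,1,34,0,-1]]]'

```text
t: 8.57
eef_pos: [454.7, 226.4, 92.5]
tcp_rot: [-3.14, 0.001, 1.279]
ft_force: [-0.4, 0.8, -1.7]
opening: 0.613
grip_force: 30.0
```

Run:
```python
from h import *
go(455,226.5,84,73.3)
s=env.read_camera("side");cv2.imwrite("pics/low.png",s)
# steel silhouette: row-wise left/right edges vs. expected vertical cylinder
g=cv2.GaussianBlur(s,(3,3),0).astype(int)
for z in (50,70,85):
    for o in(-29,29):
        pass
a=proj("side",(455,226.5,100));b=proj("side",(455,226.5,30));print("vertical axis dir",a,b,np.degrees(np.arctan2(b[0]-a[0],b[1]-a[1])))
h=cv2.cvtColor(s,cv2.COLOR_BGR2GRAY)
gx=cv2.Sobel(cv2.GaussianBlur(h,(3,3),0),cv2.CV_32F,1,0)
L=[];R=[]
for v in range(158,182):
    c=int(a[0]+(v-a[1])*(b[0]-a[0])/(b[1]-a[1]))
    l=c-26+np.argmin(gx[v,c-26:c-5]);r=c+5+np.argmax(gx[v,c+5:c+26]);L.append((v,l,r))
L=np.array(L);print(L[::4].tolist())
m=np.polyfit(L[:,0],(L[:,1]+L[:,2])/2,1);print("tilt px deg",np.degrees(np.arctan(m[0])),"axis at v=170",np.polyval(m,170))
```

```text
shift 0.1 0.3 8.5 turn -0.0 | pos [454.7 226.4  92.5] yaw 73.3 op 0.61 gf 30.0 t 8.57 [-0.4  0.8 -1.7] rp [-3.14e+00  1.00e-03]
vertical axis dir [207.31708403 157.74313909] [209.34980212 182.05686554] 4.77902677408738
[[158, 192, 222], [162, 194, 219], [166, 196, 219], [170, 196, 220], [174, 197, 220], [178, 197, 220]]
tilt px deg 5.315694388407981 axis at v=170 207.79652173913033
```

Upright to about 1° in this view and centred. Creeping down to contact.

step_arm --plan '[[[0,0,2,0,-1],[0,0,4,0,-1],[0,0,6,0,-1],[0,0,6,0,-1]]]'

```text
t: 8.95
eef_pos: [455.1, 226.7, 87.5]
tcp_rot: [-3.142, 0.0, 1.279]
ft_force: [0.6, 0.4, -2.5]
opening: 0.618
grip_force: 30.0
```

step_arm --plan '[[[0,0,1,0,-1],[0,0,2,0,-1],[0,0,2,0,-1]]]'

```text
t: 9.2
eef_pos: [455.5, 227.2, 86.4]
tcp_rot: [3.141, -0.001, 1.279]
ft_force: [-2.2, 2.2, 8.3]
opening: 0.609
grip_force: 30.0
```

step_arm --plan '[[[0,0,1,0,-1],[0,0,1,0,-1],[0,0,1,0,-1]]]'

```text
t: 9.45
eef_pos: [455.7, 227.6, 86.2]
tcp_rot: [3.14, -0.002, 1.279]
ft_force: [-3.6, 4.3, 17.1]
opening: 0.612
grip_force: 30.0
```

Firmly seated at 17 N. Easing off and letting go.

step_arm --plan '[[[0,0,-2,0,-1],[0,0,-2,0,0.4],[0,0,-2,0,0.6],[0,0,-2,0,0.9],[0,0,-2,0,1],[0,0,-2,0,1],[0,0,-2,0,1],[0,0,-2,0,1]]]'

```text
t: 10.12
eef_pos: [455.2, 226.7, 86.6]
tcp_rot: [-3.141, 0.0, 1.279]
ft_force: [0.2, -0.0, -0.3]
opening: 0.986
grip_force: 0.0
```

step_arm --plan '[[[0,0,-5,0,1],[0,0,-20,0,1],[0,0,-50,0,1],[0,0,-90,0,1],[0,0,-130,0,1],[60,0,-140,0,1],[100,0,-140,0,1],[120,0,-140,0,1]]]'

```text
t: 10.78
eef_pos: [490.4, 343.4, 228.9]
tcp_rot: [3.139, -0.003, 1.278]
ft_force: [0.7, -0.4, -0.3]
opening: 0.998
grip_force: 0.0
```

Run:
```python
from h import *
go(455,226.5,84,73.3)
s=env.read_camera("side");t=env.read_camera("top")
def c(im,x,y,w,h,k): return cv2.resize(im[y:y+h,x:x+w],None,fx=k,fy=k,interpolation=cv2.INTER_CUBIC)
cv2.imwrite("pics/end.png",np.hstack([c(s,160,100,100,120,4),c(t,130,150,100,120,4)]))
print(proj("side",(455,226.5,117)),proj("top",(455,226.5,117)))
```

```text
shift -122.2 -0.1 144.9 turn -0.1 | pos [490.4 343.4 228.9] yaw 73.2 op 1.00 gf 0.0 t 10.78 [ 0.7 -0.4 -0.3] rp [ 3.139e+00 -3.000e-03]
[206.79996146 151.55773794] [172.41596693 201.93631917]
```

View pics/end.png

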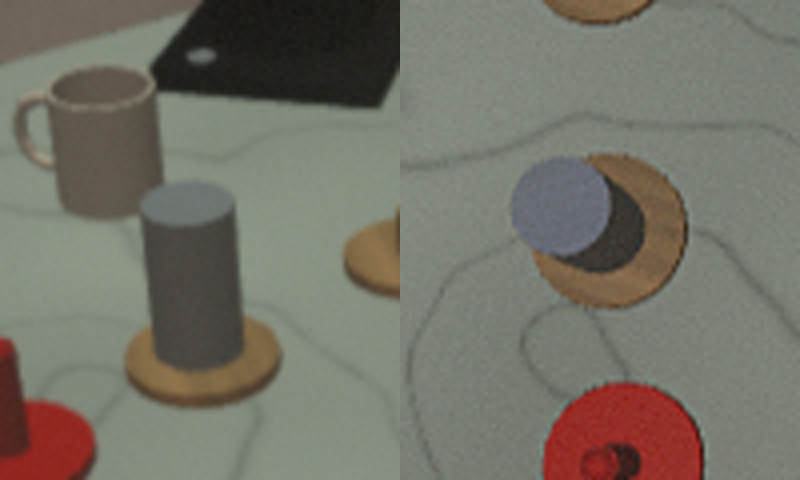

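The tumbler stands upright on the base. Its bottom disc is at top px ≈(170,201) against an expected (172,202), which is about 4 mm off.

```bash
python3 -c "
from cell import env
print(env.job_done())"
```

```text
the job is handed in; nothing more can be done
None
```

The tall tumbler stands upside down over the tall peg with its rim on the base, about 4 mm off centre in the last image. The arm is clear, the short cup was left alone, and the job is handed in; the hand-in gave no verdict.

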